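# Set the kimchi fridge's left compartment to ripen

### The arm

A 6-joint arm with a two-finger parallel gripper is mounted at the origin on the work surface. World frame = base frame: x ahead of the robot, y to its left, z up, the work surface at z = 0. Lengths are in mm, angles in rad, forces in N, time in s.
With the tool pointing down it reaches from about 350 to 975 mm from the base axis. Payload 7.1 kg.
Tool frame: the origin (TCP) lies at the very end of the fingers, on their centre line; the grasp point (between the pads) lies 19 mm behind it; z points along the fingers, y is the line along which they close (so a half turn about z gives the same grasp; the last joint's range is limited). The gripper opens to 88 mm and grips with 3 to 60 N. Pads are 20 mm wide; open, the fingers measure 115 mm over their backs; the gripper's body (75 mm by 178 mm) begins 61 mm behind the grasp point.
Start: joints at [-1.151, 0.423, 1.63, -0, 1.089, -0.019], TCP at [265.548, -565.764, 222.675] pointing down, gripper open.
Joint ranges: [-3, 3], [-0.9, 2.11], [0.09, 2.58], [-1.31, 4.45], [0.11, 2.69], [-2.54, 2.54]. Speed limits (rad/s): [2.39, 2.39, 3.01, 3.14, 3.14, 3.14].

### API

Orientations are given as a rotation vector (axis times angle).
In Python, from workcell import sensors, imaging, close_job gives the robot as it stands. The module is installed in compiled form; this text tells all that it offers.
- The arm moves only by the tool servo_tool, never from a script. Its argument "steps" is a list of rows, each a list of 3 entries, a list of its own where there are three numbers: the shift along the world's x, y, z in m, then the turn, a rotation vector about the world's x, y, z in degrees, then the opening, from -1 (shut) to 1 (fully open). A call has exactly 8 rows; each row shifts and turns the commanded pose from where the row before left it; what a row does not reach is not made up. A row lasts 1/12 s, in which the tool goes at most 41.7 mm and 7.16 degrees, less where a joint would pass 70% of its speed; a pose out of reach is approached as far as the arm can. A call is refused whole if a number of a shift passes 0.0417 or a number of a turn 7.16, either way. A call with a gripper value outside its range is refused whole. The fingers move at their own pace and stop on an object; the grip force is fixed at half the most. Time passes only in rows, so rows that do not move let the fingers close, or fill a call up. It gives the time, the measured TCP pose, the force, the opening and the grip force at its end, in the units of the state.
- sensors.get_obs(): the state, without advancing time (a new reading comes with each control period).
- imaging.get_image(name): name is "side" or "top" or "wrist"; returns a dict with "color" (384x512x3 uint8, blue, green, red), "range_z" (384x512 float32, mm along the optical axis (not along the pixel's ray), 0 where there is no reading), "vertical_fov" (degrees; the focal length in pixels is half the picture's height over the tangent of half this angle, whatever the lens; pixels are square), "cx", "cy" (the principal point, pixels), "k1" (the pictures are not rectified: a ray, as slopes to the right and down, at radius r is drawn at 1 + k1 r^2 times it, then the intrinsics apply), "rvec" (rotation vector, rad) and "tvec" (3), from world to camera coordinates, as OpenCV has them; the wrist camera has in their place "tool_from_camera" (4x4, takes a point from camera to tool coordinates, whose origin is the TCP and whose axes are the flange's). Camera axes: x right, y down, z forward; pixel columns grow to the right and rows downward; lengths in mm; the calibration is good to about 2 mm. A picture is of the moment at which its call begins: read the wrist's pose just before it.
- close_job(): hands the job in; it is judged then, once.
The state is a dict: "t": time; "qpos": joint angles; "qvel": joint speeds; "joint_torque": joint torques, N m; "ee_pos": TCP position; "orientation": TCP orientation; "ft_force": force on the tool from outside, world axes, zero at the start; "moment": the same for the moment, N m; "width": finger opening in mm; "grasp_force": force on a finger pad.
Only numpy, scipy, OpenCV 4.12 (cv2) and the standard library are available. Lean on these libraries where they do the work, as an engineer would, in place of code of your own. Each camera call takes 0.05 s, during which the arm holds its last target. There are 200 camera calls.

### The job

Set the left compartment of the kimchi fridge to ripening at its key panel, with a light fingertip press on each key, letting each key come up again before the next: first the amber padlock key to unlock, then the white left-compartment key, then the red ripening key, and last the amber padlock key again to lock the panel. Do not press the grey or blue keys, push no harder than a key needs, and leave the dish, pink container and chopsticks as they stand; finish with the hand clear of the fridge.

Things in the scene. Friction and masses are not known exactly. Their poses are not given: they have to be found in the camera images.
- fridge: pearl-white chest kimchi fridge, 780 x 600 x 880 mm, fixed. Two lids (tops 30 mm above the panel); before them a glossy black key panel, 246 x 70 mm, at the robot end. Origin: middle of the panel's face; x along the key row away from the robot, y to the fridge's front, z up. Keys from +x (left) to -x: amber, white, grey, red, blue. Height varies 30 mm. Over 20 N on it is too hard
- key_lock (a joint): travel of the amber key (padlock mark), number 1 of five from the left as seen from the fridge's front. m: 0 = up, 0.006 = fully down, registers from 0.002. Sprung: starts to move at about 1.5 N, 3.5 N at 2 mm, 5.2 N at 4 mm, 7 N fully down on a hard stop (then still 2 mm above the panel); springs back when let go
- key_lock_top (a point): middle of the top face of the amber key, 30 mm along the row x 24 mm, standing 8 mm above the black panel; keys are 46 mm apart (16 mm gaps); goes straight down with the key
- key_left (a joint): travel of the white key (left compartment: a two-part frame with its left half filled), number 2 of five from the left as seen from the fridge's front. m: 0 = up, 0.006 = fully down, registers from 0.002. Sprung: starts to move at about 1.5 N, 3.5 N at 2 mm, 5.2 N at 4 mm, 7 N fully down on a hard stop (then still 2 mm above the panel); springs back when let go
- key_left_top (a point): middle of the top face of the white key, 30 mm along the row x 24 mm, standing 8 mm above the black panel; keys are 46 mm apart (16 mm gaps); goes straight down with the key
- key_right (a joint): travel of the grey key (right compartment: a two-part frame with its right half filled), number 3 of five from the left as seen from the fridge's front. m: 0 = up, 0.006 = fully down, registers from 0.002. Sprung: starts to move at about 1.5 N, 3.5 N at 2 mm, 5.2 N at 4 mm, 7 N fully down on a hard stop (then still 2 mm above the panel); springs back when let go
- key_right_top (a point): middle of the top face of the grey key, 30 mm along the row x 24 mm, standing 8 mm above the black panel; keys are 46 mm apart (16 mm gaps); goes straight down with the key
- key_ripen (a joint): travel of the red key (ripening: three upright white wisps), number 4 of five from the left as seen from the fridge's front. m: 0 = up, 0.006 = fully down, registers from 0.002. Sprung: starts to move at about 1.5 N, 3.5 N at 2 mm, 5.2 N at 4 mm, 7 N fully down on a hard stop (then still 2 mm above the panel); springs back when let go
- key_ripen_top (a point): middle of the top face of the red key, 30 mm along the row x 24 mm, standing 8 mm above the black panel; keys are 46 mm apart (16 mm gaps); goes straight down with the key
- key_cold (a joint): travel of the blue key (cold storage: white snowflake), number 5 of five from the left as seen from the fridge's front. m: 0 = up, 0.006 = fully down, registers from 0.002. Sprung: starts to move at about 1.5 N, 3.5 N at 2 mm, 5.2 N at 4 mm, 7 N fully down on a hard stop (then still 2 mm above the panel); springs back when let go
- key_cold_top (a point): middle of the top face of the blue key, 30 mm along the row x 24 mm, standing 8 mm above the black panel; keys are 46 mm apart (16 mm gaps); goes straight down with the key
- dish: black ceramic dish, loose, 120 mm across, 32 mm high, on the lid behind the keys; origin under its middle, z up
- pink_box: pink plastic flip-top container, loose, 98 x 142 mm, 66 mm high, on the lid behind the keys; origin under its middle, z up
- chopstick_a: flat stainless chopstick, loose, 220 x 8 x 5 mm, lying on the lid next to the key strip, along x of the fridge; origin under its middle
- chopstick_b: the second chopstick, the same, lying 35 mm further from the keys; origin under its middle

How it is judged:
By the outcome, as a careful person would: the job done as asked, in the order asked, and still so for the second after the job is handed in, with the robot touching nothing.
It also fails if it takes over 58 s, if anything falls off the work surface, if the arm or the gripper's body presses on something with over 40 N, if the wrist force passes 120 N, or if a joint passes its speed limit or range.

## Working session

There is one attempt and no reset: what is moved stays moved. The work goes in short steps, Python scripts to look and compute and a tool call to move; the robot and the scene stay as the last step left them, time stands still between calls to the robot, and variables do not carry over. Pictures are saved under pics/ and viewed, at most 10 in all, crops included, and the job is handed in when it is done.

Besides the shell and the picture viewer there is one more tool, called after "Emit:" by a JSON object that holds its "method" and its "body". servo_tool: Moves the arm, as the interface text tells. Its arguments: {"type":"object","properties":{"steps":{"type":"array"}},"required":["steps"]}

```bash
mkdir -p pics
cat > h.py <<'E'
import numpy as np, cv2
from workcell import sensors, imaging
from scipy.spatial.transform import Rotation as R
def cam(n):
    o=sensors.get_obs(); im=imaging.get_image(n)
    f=192/np.tan(np.radians(im["vertical_fov"])/2)
    if n=="wrist":
        T=np.eye(4);T[:3,:3]=R.from_rotvec(o["orientation"]).as_matrix();T[:3,3]=o["ee_pos"]
        T=T@np.array(im["tool_from_camera"])
    else:
        E=np.eye(4);E[:3,:3]=R.from_rotvec(np.ravel(im["rvec"])).as_matrix();E[:3,3]=np.ravel(im["tvec"]);T=np.linalg.inv(E)
    im["f"]=f;im["T"]=T
    return im
def slopes(im,uv):
    d=(np.atleast_2d(uv).astype(float)-[im["cx"],im["cy"]])/im["f"];s=d.copy()
    for _ in range(20): s=d/(1+im["k1"]*(s**2).sum(1,keepdims=True))
    return s
def depthpt(im,uv):
    s=slopes(im,uv);u=np.round(np.atleast_2d(uv)).astype(int);z=im["range_z"][u[:,1],u[:,0]][:,None]
    return (np.c_[s*z,z])@im["T"][:3,:3].T+im["T"][:3,3]
def plane(im,uv,h):
    s=slopes(im,uv);d=np.c_[s,np.ones(len(s))]@im["T"][:3,:3].T;c=im["T"][:3,3]
    return c+d*((h-c[2])/d[:,2])[:,None]
E
python3 - <<'E'
from h import *
o=sensors.get_obs();print({k:np.round(v,3) for k,v in o.items()})
ims=[]
for n in("side","top","wrist"):
    i=cam(n);ims.append(i["color"]);cv2.imwrite(f"pics/{n}0.png",i["color"]);print(n,i["f"],i["k1"],i["T"].round(3).tolist())
g=np.zeros((600,800,3),np.uint8)
for im,(x,y) in zip(ims,((0,0),(400,0),(0,300))): g[y:y+300,x:x+400]=cv2.resize(im,(400,300))
cv2.imwrite("pics/all0.png",g)
E
```

```text
{'t': np.float64(0.0), 'qpos': array([-1.151,  0.424,  1.631, -0.   ,  1.089, -0.019]), 'qvel': array([-0.001,  0.002,  0.002, -0.001,  0.001,  0.001]), 'joint_torque': array([-2.0000e-03, -5.4463e+01, -2.7367e+01,  6.4000e-02,  2.3000e-02,
       -0.0000e+00]), 'ee_pos': array([ 265.342, -565.292,  221.944]), 'orientation': array([-3.065, -0.684,  0.   ]), 'ft_force': array([-0.203,  0.094, -0.098]), 'moment': array([ 0.024, -0.023, -0.024]), 'grasp_force': np.float64(0.0), 'width': np.float64(87.747)}
side 374.83320092839523 -0.015813675336839018 [[0.895, -0.305, 0.326, 373.373], [-0.446, -0.602, 0.663, -499.635], [-0.006, -0.738, -0.674, 639.632], [0.0, 0.0, 0.0, 1.0]]
top 391.6418569228502 -0.06010342782472428 [[0.008, -0.984, 0.179, 489.17], [-1.0, -0.005, 0.018, -44.022], [-0.017, -0.179, -0.984, 897.539], [0.0, 0.0, 0.0, 1.0]]
wrist 313.0985572966114 -0.02210138167696381 [[0.424, -0.872, -0.245, 333.229], [-0.906, -0.409, -0.113, -534.518], [-0.002, 0.27, -0.963, 382.809], [0.0, 0.0, 0.0, 1.0]]
```

View pics/all0.png

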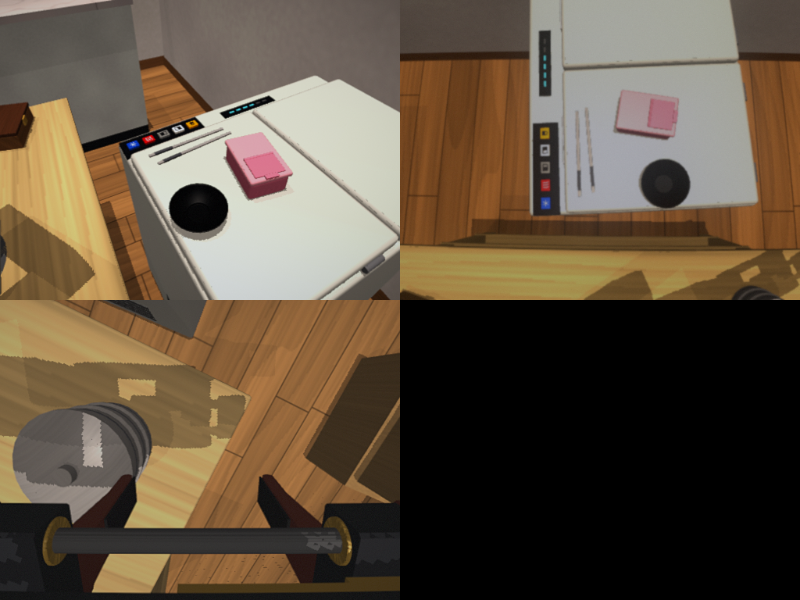

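The side view shows the key row from blue (132,145) to amber (194,124) in the mosaic. In the top view the row runs from amber (545,132) to blue (545,203). The chopsticks, dish and pink box are all on the lid at the robot's right of the strip. Next I'll locate the keys in both views.

```bash
cat > keys.py <<'E'
from h import *
RNG={"amber":((15,120,110),(30,255,255)),"red":((174,130,100),(180,255,255)),"red2":((0,150,100),(5,255,255)),"blue":((105,120,100),(125,255,255))}
def blobs(im,roi):
    x0,y0,x1,y1=roi;h=cv2.cvtColor(im["color"],cv2.COLOR_BGR2HSV);out={}
    for k,(a,b) in RNG.items():
        m=cv2.inRange(h,a,b);z=np.zeros_like(m);z[y0:y1,x0:x1]=m[y0:y1,x0:x1]
        z=cv2.morphologyEx(z,cv2.MORPH_CLOSE,np.ones((7,7)))
        c=cv2.findContours(z,0,2)[0]
        if c:
            c=max(c,key=cv2.contourArea)
            if cv2.contourArea(c)>20: out[k]=(cv2.minAreaRect(c),cv2.contourArea(c))
    return out
def tri(i1,u1,i2,u2):
    d=[];c=[]
    for i,u in((i1,u1),(i2,u2)):
        v=np.r_[slopes(i,u)[0],1]@i["T"][:3,:3].T;d.append(v/np.linalg.norm(v));c.append(i["T"][:3,3])
    s=np.linalg.lstsq(np.c_[d[0],-d[1]],c[1]-c[0],rcond=None)[0]
    a,b=c[0]+s[0]*d[0],c[1]+s[1]*d[1];return (a+b)/2,np.linalg.norm(a-b)
E
python3 - <<'E'
from keys import *
S=cam("side");T=cam("top")
bs=blobs(S,(140,130,280,210));bt=blobs(T,(160,120,215,290))
for k in bs: print("side",k,np.round(bs[k][0][0],1),np.round(bs[k][0][1],1),depthpt(S,bs[k][0][0]).round(1))
for k in bt: print("top",k,np.round(bt[k][0][0],1),np.round(bt[k][0][1],1),depthpt(T,bt[k][0][0]).round(1))
for k in bs:
    if k in bt: p,e=tri(S,bs[k][0][0],T,bt[k][0][0]);print(k,p.round(1),e.round(1))
# panel & lid heights by depth, top view
for uv in ((187,200),(177,200),(198,200),(187,185),(230,150),(250,235)): print(uv,T["color"][uv[1],uv[0]],depthpt(T,uv).round(1))
g=np.hstack([cv2.resize(S["color"][130:210,150:280],(400,246),interpolation=3),cv2.resize(T["color"][140:290,160:260],(400,600),interpolation=3)[:246*0+600][:600]]) if 0 else None
a=cv2.resize(S["color"][130:210,150:280],(400,246),interpolation=2);b=cv2.resize(T["color"][140:290,160:260],(400,600),interpolation=2)
g=np.zeros((600,800,3),np.uint8);g[:246,:400]=a;g[:,400:]=b;cv2.imwrite("pics/c1.png",g)
E
```

```text
side amber [245.5 158.5] [ 8.4 14.3] [[663.2 116.5 105.7]]
side red [190.5 177.5] [ 7. 15.] [[526.6 107.  108.8]]
side red2 [189.7 178. ] [ 8.1 14.4] [[524.7 107.1 107.9]]
side blue [170.  184.8] [ 7.9 15.2] [[480.  106.4 106.9]]
top amber [185. 170.] [14. 10.] [[663.7 118.1 107.9]]
top red [187.1 236.2] [8.5 7.2] [[527.4 108.6 106.8]]
top red2 [185.5 236.5] [15. 11.] [[526.8 112.1 105.7]]
top blue [186.5 260. ] [14. 11.] [[480.  108.5 104.7]]
amber [664.6 119.1 103.4] 0.2
red [527.1 108.6 107.4] 0.4
red2 [526.5 112.8 102.8] 0.9
blue [480.2 108.4 105.1] 0.3
(187, 200) [60 59 62] [[602.7 113.9  95.3]]
(177, 200) [33 34 41] [[602.3 134.4  97.2]]
(198, 200) [40 39 43] [[602.9  91.   95. ]]
(187, 185) [125 121 122] [[632.9 113.5 103.6]]
(230, 150) [167 163 163] [[701.5  23.7 127.2]]
(250, 235) [168 161 159] [[529.8 -18.9 126.9]]
```

View pics/c1.png

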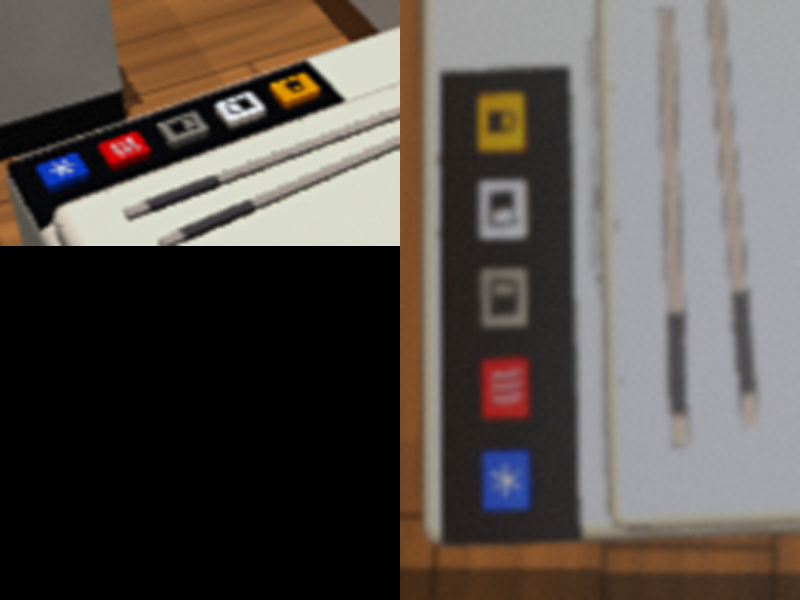

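Key tops are at z≈105, with the panel at ~97 and the lid at ~127. Amber is at about (664,118) and blue at (480,108.5), so the 184 mm span matches 4×46 and the row is yawed about 2.8°. I'll go to a hover over the row with the fingers shut and the closing line along the row.

Emit:
{"method": "servo_tool", "body": {"steps": [[[0.0128,0.0282,0.005],[0,0,6.8],-1],[[0.0128,0.0282,0.005],[0,0,6.8],-1],[[0.0128,0.0282,0.005],[0,0,6.8],-1],[[0.0128,0.0282,0.005],[0,0,6.8],-1],[[0.0128,0.0282,0.005],[0,0,6.8],-1],[[0.0128,0.0282,0.005],[0,0,6.8],-1],[[0.0128,0.0282,0.005],[0,0,6.8],-1],[[0.0128,0.0282,0.005],[0,0,6.8],-1]]}}

```text
t: 0.92
ee_pos: [368.2, -338.7, 262.9]
orientation: [-2.409, -2.016, -0.0]
ft_force: [-0.3, 0.4, -0.7]
width: 38.3
grasp_force: 0.0
```

Emit:
{"method": "servo_tool", "body": {"steps": [[[0.0128,0.0282,0.003],[0,0,6.8],-1],[[0.0128,0.0282,0.003],[0,0,6.8],-1],[[0.0128,0.0282,0],[0,0,0],-1],[[0.0128,0.0282,0],[0,0,0],-1],[[0.0128,0.0282,0],[0,0,0],-1],[[0.0128,0.0282,0],[0,0,0],-1],[[0.0128,0.0282,0],[0,0,0],-1],[[0.0128,0.0282,0],[0,0,0],-1]]}}

```text
t: 1.58
ee_pos: [470.7, -113.0, 268.8]
orientation: [2.16, 2.281, 0.0]
ft_force: [-0.1, -0.1, -0.7]
width: 0.4
grasp_force: 0.0
```

Emit:
{"method": "servo_tool", "body": {"steps": [[[0.0128,0.0282,0],[0,0,0],-1],[[0.0128,0.0282,0],[0,0,0],-1],[[0.0128,0.0282,0],[0,0,0],-1],[[0.0128,0.0282,-0.005],[0,0,0],-1],[[0.0128,0.0282,-0.008],[0,0,0],-1],[[0.0128,0.0282,-0.01],[0,0,0],-1],[[0.0128,0.0282,-0.01],[0,0,0],-1],[[0.0128,0.0282,-0.01],[0,0,0],-1]]}}

```text
t: 2.25
ee_pos: [573.1, 112.6, 225.2]
orientation: [2.16, 2.282, 0.0]
ft_force: [0.1, -0.1, -0.6]
width: 0.7
grasp_force: 0.0
```

Emit:
{"method": "servo_tool", "body": {"steps": [[[0,0,0],[0,0,0],-1],[[0,0,0],[0,0,0],-1],[[0,0,0],[0,0,0],-1],[[0,0,0],[0,0,0],-1],[[0,0,0],[0,0,0],-1],[[0,0,0],[0,0,0],-1],[[0,0,0],[0,0,0],-1],[[0,0,0],[0,0,0],-1]]}}

```text
t: 2.92
ee_pos: [572.8, 110.5, 226.0]
orientation: [2.16, 2.28, 0.001]
ft_force: [0.3, -0.1, -0.3]
width: 0.6
grasp_force: 0.0
```

Run:
```python
from keys import *
o=sensors.get_obs();print({k:np.round(v,3) for k,v in o.items() if k in("t","ee_pos","orientation","ft_force","width")})
print(R.from_rotvec(o["orientation"]).as_matrix().round(3).tolist())
W=cam("wrist");cv2.imwrite("pics/w1.png",W["color"])
b=blobs(W,(0,0,512,384))
for k in b:
    print(k,np.round(b[k][0][0],1),np.round(b[k][0][1],1),b[k][1],depthpt(W,b[k][0][0]).round(1),plane(W,b[k][0][0],105).round(1))
```

```text
{'t': np.float64(2.917), 'ee_pos': array([572.771, 110.52 , 226.022]), 'orientation': array([2.16e+00, 2.28e+00, 1.00e-03]), 'ft_force': array([ 0.254, -0.064, -0.26 ]), 'width': np.float64(0.617)}
[[-0.054, 0.999, 0.0], [0.999, 0.054, 0.0], [0.0, 0.0, -1.0]]
amber [277.5  70. ] [140. 403.] 41007.0 [[ 649.7  307.5 -749.8]] [[589.8 214.4 105. ]]
red [202.5 183.5] [25. 33.] 625.5 [[527.5 111.9 103.8]] [[527.7 112.2 105. ]]
red2 [203.  183.5] [25. 32.] 772.0 [[528.  111.9 103.8]] [[528.2 112.2 105. ]]
blue [153.5 183.5] [25. 33.] 759.5 [[481.8 109.5 103.7]] [[482.2 109.8 105. ]]
```

View pics/w1.png

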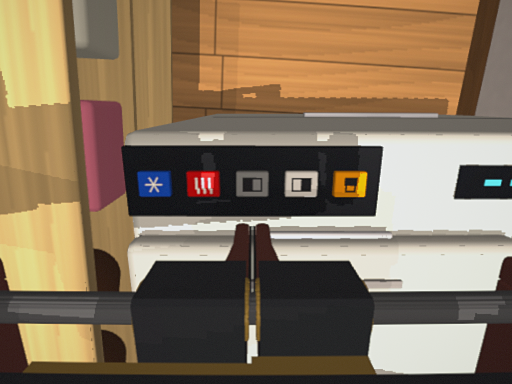

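The wrist view shows all five keys at row 184: blue 153, red 203, grey 252, white 301 and amber 349. The closed fingers sit below the row. Next I'll measure the amber and white keys precisely and take the plane heights.

Run:
```python
from keys import *
W=cam("wrist");g=cv2.cvtColor(W["color"],cv2.COLOR_BGR2HSV)
m=(g[...,2]>75).astype(np.uint8)*255
z=np.zeros_like(m);z[158:208,132:374]=m[158:208,132:374]
z=cv2.morphologyEx(z,cv2.MORPH_CLOSE,np.ones((5,5)))
for c in cv2.findContours(z,0,2)[0]:
    if cv2.contourArea(c)>300:
        r=cv2.minAreaRect(c);x,y,w,h=cv2.boundingRect(c);mm=np.zeros_like(m);cv2.drawContours(mm,[c],-1,255,-1);mm=cv2.erode(mm,np.ones((7,7)))
        v,u=np.nonzero(mm);d=np.median(depthpt(W,np.c_[u,v]),0)
        print(np.round(r[0],1),(w,h),"depth",d.round(1),"plane105",plane(W,r[0],105).round(1))
u=np.array([(x,160) for x in range(160,350,10)]+[(x,205) for x in range(160,350,10)])
print("panel z",np.median(depthpt(W,u)[:,2]).round(1))
```

```text
[349.5 183.5] (36, 27) depth [664.3 119.4 103.4] plane105 [[663.8 119.7 105. ]]
[300.5 183.5] (34, 26) depth [618.7 117.1 103.5] plane105 [[618.3 117.3 105. ]]
[252.  183.5] (33, 26) depth [573.1 114.1 103.5] plane105 [[573.5 114.8 105. ]]
[202.5 183.5] (34, 26) depth [528.  112.1 103.5] plane105 [[527.7 112.4 105. ]]
[154.  183.5] (35, 26) depth [482.4 109.7 103.6] plane105 [[482.7 110.  105. ]]
panel z 95.5
```

Key tops are z≈103.5 and the panel is 95.5, which gives the stated 8 mm. The spacing is about 46 mm and the row yaw matches the tool. Moving above amber.

Emit:
{"method": "servo_tool", "body": {"steps": [[[0.02,0.002,-0.01],[0,0,0],-1],[[0.02,0.002,-0.015],[0,0,0],-1],[[0.02,0.002,-0.02],[0,0,0],-1],[[0.02,0.002,-0.02],[0,0,0],-1],[[0.0113,0,-0.02],[0,0,0],-1],[[0,0,-0.02],[0,0,0],-1],[[0,0,-0.008],[0,0,0],-1],[[0,0,0],[0,0,0],-1]]}}

```text
t: 3.68
ee_pos: [662.2, 118.7, 110.1]
orientation: [-2.158, -2.279, 0.006]
ft_force: [-0.7, -0.7, -0.5]
width: 0.6
grasp_force: 0.0
```

Emit:
{"method": "servo_tool", "body": {"steps": [[[0,0,-0.001],[0,0,0],-1],[[0,0,-0.001],[0,0,0],-1],[[0,0,-0.001],[0,0,0],-1],[[0,0,0],[0,0,0],-1],[[0,0,0],[0,0,0],-1],[[0,0,0],[0,0,0],-1],[[0,0,0],[0,0,0],-1],[[0,0,0],[0,0,0],-1]]}}

```text
t: 4.35
ee_pos: [664.1, 119.1, 109.9]
orientation: [2.16, 2.281, 0.0]
ft_force: [-0.6, -0.2, -0.7]
width: 0.5
grasp_force: 0.0
```

Run:
```python
from keys import *
o=sensors.get_obs();print(o["ee_pos"].round(1),o["ft_force"].round(2))
a=cam("side")["color"][120:200,150:280];b=cam("wrist")["color"][100:300,150:400]
g=np.zeros((600,800,3),np.uint8);g[:246,:400]=cv2.resize(a,(400,246));g[246:566,:400]=cv2.resize(b,(400,320));g=g[:566,:400]
cv2.imwrite("pics/c2.png",g)
```

```text
[664.1 119.1 109.9] [-0.56 -0.15 -0.74]
```

View pics/c2.png

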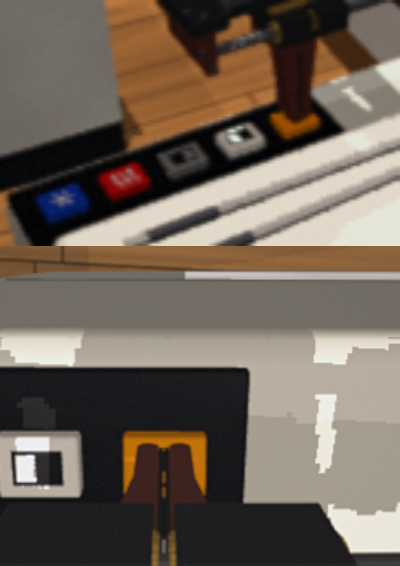

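The fingers are centred over the amber key in both crops. Descending to near contact.

Emit:
{"method": "servo_tool", "body": {"steps": [[[0,0,-0.001],[0,0,0],-1],[[0,0,-0.001],[0,0,0],-1],[[0,0,-0.001],[0,0,0],-1],[[0,0,-0.001],[0,0,0],-1],[[0,0,-0.001],[0,0,0],-1],[[0,0,-0.001],[0,0,0],-1],[[0,0,0],[0,0,0],-1],[[0,0,0],[0,0,0],-1]]}}

```text
t: 5.12
ee_pos: [664.0, 119.0, 103.8]
orientation: [-2.16, -2.281, 0.0]
ft_force: [-1.2, -0.5, 2.5]
width: 0.5
grasp_force: 1.3
```

Emit:
{"method": "servo_tool", "body": {"steps": [[[0,0,-0.001],[0,0,0],-1],[[0,0,0],[0,0,0],-1],[[0,0,0],[0,0,0],-1],[[0,0,0],[0,0,0],-1],[[0,0,0],[0,0,0],-1],[[0,0,0],[0,0,0],-1],[[0,0,0],[0,0,0],-1],[[0,0,0],[0,0,0],-1]]}}

```text
t: 5.78
ee_pos: [664.0, 119.1, 102.7]
orientation: [-2.16, -2.282, 0.0]
ft_force: [-2.1, -0.4, 3.5]
width: 0.4
grasp_force: 1.8
```

Emit:
{"method": "servo_tool", "body": {"steps": [[[0,0,-0.001],[0,0,0],-1],[[0,0,0],[0,0,0],-1],[[0,0,0],[0,0,0],-1],[[0,0,0],[0,0,0],-1],[[0,0,0],[0,0,0],-1],[[0,0,0],[0,0,0],-1],[[0,0,0],[0,0,0],-1],[[0,0,0],[0,0,0],-1]]}}

```text
t: 6.45
ee_pos: [664.0, 119.0, 101.7]
orientation: [-2.16, -2.281, 0.0]
ft_force: [-2.5, -0.4, 4.8]
width: 0.1
grasp_force: 2.3
```

Run:
```python
from keys import *
o=sensors.get_obs();print(o["ee_pos"].round(1),o["ft_force"].round(2),o["grasp_force"])
W=cam("wrist");
for uv in [(232,215),(234,222),(275,215),(275,222),(232,212),(270,212)]: print(uv,W["color"][uv[1],uv[0]],depthpt(W,uv).round(1))
h=cv2.cvtColor(W["color"],cv2.COLOR_BGR2HSV);m=cv2.inRange(h,(15,150,110),(30,255,255));m[:190]=0;m[250:]=0;m[:,:210]=0;m[:,310:]=0
v,u=np.nonzero(cv2.erode(m,np.ones((3,3))));d=depthpt(W,np.c_[u,v]);print(len(u),np.percentile(d[:,2],[10,50,90]).round(1))
u=np.array([(x,185) for x in range(190,290,5)]);print("panel",np.median(depthpt(W,u)[:,2]))
```

```text
[664.  119.  101.7] [-2.48 -0.45  4.83] 2.258733365451917
(232, 215) [25 21 21] [[653.  132.5  95.7]]
(234, 222) [ 10  90 155] [[654.5 129.8  99.5]]
(275, 215) [24 25 25] [[677.2 133.9  95.9]]
(275, 222) [ 10  91 153] [[677.2 131.   99.5]]
(232, 212) [29 25 27] [[652.9 133.7  94. ]]
(270, 212) [27 26 26] [[674.3 135.5  96. ]]
431 [ 98.3  99.8 100.5]
panel 95.06161331808843
```

The camera shows the amber key about 3.5 mm down at roughly 5 N, so it has registered. In TCP terms the key top is about 105.3 and a press to 101.7 works. Lifting and moving to white.

Emit:
{"method": "servo_tool", "body": {"steps": [[[0,0,0.002],[0,0,0],-1],[[0,0,0.005],[0,0,0],-1],[[0,0,0.008],[0,0,0],-1],[[0,0,0.005],[0,0,0],-1],[[0,0,0],[0,0,0],-1],[[0,0,0],[0,0,0],-1],[[-0.008,-0.0004,0],[0,0,0],-1],[[-0.01,-0.0006,0],[0,0,0],-1]]}}

```text
t: 7.17
ee_pos: [645.5, 118.0, 121.3]
orientation: [-2.16, -2.281, 0.0]
ft_force: [0.1, -0.1, -0.6]
width: 0.5
grasp_force: 0.0
```

Run:
```python
from keys import *
W=cam("wrist");h=cv2.cvtColor(W["color"],cv2.COLOR_BGR2HSV);m=cv2.inRange(h,(15,150,110),(30,255,255));m[:170]=0;m[260:]=0;m[:,:210]=0;m[:,370:]=0
v,u=np.nonzero(cv2.erode(m,np.ones((3,3))));d=depthpt(W,np.c_[u,v]);print(len(u),np.percentile(d[:,2],[10,50,90]).round(1),sensors.get_obs()["ft_force"])
```

```text
993 [102.3 103.3 104.1] [-1.20873818  0.02935111 -0.57976514]
```

Emit:
{"method": "servo_tool", "body": {"steps": [[[-0.01,-0.0005,0],[0,0,0],-1],[[-0.01,-0.0005,0],[0,0,0],-1],[[-0.008,-0.0004,0],[0,0,0],-1],[[0,0,0],[0,0,0],-1],[[0,0,-0.005],[0,0,0],-1],[[0,0,-0.005],[0,0,0],-1],[[0,0,-0.003],[0,0,0],-1],[[0,0,0],[0,0,0],-1]]}}

```text
t: 7.88
ee_pos: [617.8, 116.6, 107.5]
orientation: [-2.159, -2.281, 0.002]
ft_force: [0.4, 0.5, -0.9]
width: 0.4
grasp_force: 0.0
```

Run:
```python
from keys import *
o=sensors.get_obs();print(o["ee_pos"].round(1),o["ft_force"].round(2))
a=cam("side")["color"][120:200,150:280];b=cam("wrist")["color"][100:300,130:380]
g=np.zeros((566,400,3),np.uint8);g[:246]=cv2.resize(a,(400,246));g[246:]=cv2.resize(b,(400,320))
cv2.imwrite("pics/c3.png",g)
```

```text
[617.8 116.6 107.5] [ 0.39  0.52 -0.87]
```

View pics/c3.png

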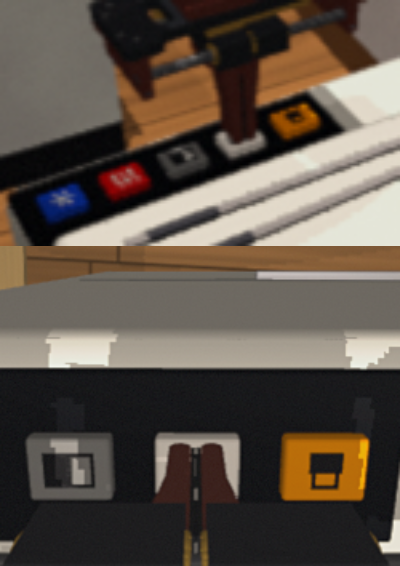

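Amber has come back up, and the fingers are centred on white. Pressing to 101.7.

Emit:
{"method": "servo_tool", "body": {"steps": [[[0,0,-0.001],[0,0,0],-1],[[0,0,-0.001],[0,0,0],-1],[[0,0,-0.001],[0,0,0],-1],[[0,0,-0.001],[0,0,0],-1],[[0,0,-0.001],[0,0,0],-1],[[0,0,-0.001],[0,0,0],-1],[[0,0,0],[0,0,0],-1],[[0,0,0],[0,0,0],-1]]}}

```text
t: 8.65
ee_pos: [618.2, 116.7, 102.9]
orientation: [2.16, 2.281, 0.0]
ft_force: [-1.5, -0.3, 3.5]
width: 0.8
grasp_force: 1.7
```

Emit:
{"method": "servo_tool", "body": {"steps": [[[0,0,-0.001],[0,0,0],-1],[[0,0,0],[0,0,0],-1],[[0,0,0],[0,0,0],-1],[[0,0,0],[0,0,0],-1],[[0,0,0],[0,0,0],-1],[[0,0,0],[0,0,0],-1],[[0,0,0],[0,0,0],-1],[[0,0,0],[0,0,0],-1]]}}

```text
t: 9.32
ee_pos: [618.2, 116.7, 101.8]
orientation: [2.16, 2.281, 0.0]
ft_force: [-0.7, 0.1, 5.3]
width: 0.5
grasp_force: 2.2
```

White is pressed at about 5.3 N. Lifting and moving over grey, 20 mm up, to red.

Emit:
{"method": "servo_tool", "body": {"steps": [[[0,0,0.002],[0,0,0],-1],[[0,0,0.005],[0,0,0],-1],[[0,0,0.008],[0,0,0],-1],[[0,0,0.005],[0,0,0],-1],[[0,0,0],[0,0,0],-1],[[0,0,0],[0,0,0],-1],[[-0.01,-0.0005,0],[0,0,0],-1],[[-0.015,-0.0008,0],[0,0,0],-1]]}}

```text
t: 9.98
ee_pos: [593.0, 115.3, 121.4]
orientation: [2.16, 2.281, 0.001]
ft_force: [-0.4, -0.5, -0.0]
width: 0.5
grasp_force: 0.0
```

Emit:
{"method": "servo_tool", "body": {"steps": [[[-0.02,-0.0011,0],[0,0,0],-1],[[-0.02,-0.0011,0],[0,0,0],-1],[[-0.015,-0.0008,0],[0,0,0],-1],[[-0.011,-0.0006,0],[0,0,0],-1],[[0,0,0],[0,0,0],-1],[[0,0,-0.005],[0,0,0],-1],[[0,0,-0.005],[0,0,0],-1],[[0,0,-0.003],[0,0,0],-1]]}}

```text
t: 10.65
ee_pos: [527.8, 111.8, 108.0]
orientation: [2.16, 2.281, 0.0]
ft_force: [0.1, 0.3, 0.9]
width: 0.6
grasp_force: 0.0
```

Run:
```python
from keys import *
o=sensors.get_obs();print(o["ee_pos"].round(1),o["ft_force"].round(2))
a=cam("side")["color"][120:200,150:280];b=cam("wrist")["color"][100:300,130:380]
g=np.zeros((566,400,3),np.uint8);g[:246]=cv2.resize(a,(400,246));g[246:]=cv2.resize(b,(400,320))
cv2.imwrite("pics/c4.png",g)
```

```text
[527.8 111.8 108. ] [0.11 0.33 0.94]
```

View pics/c4.png

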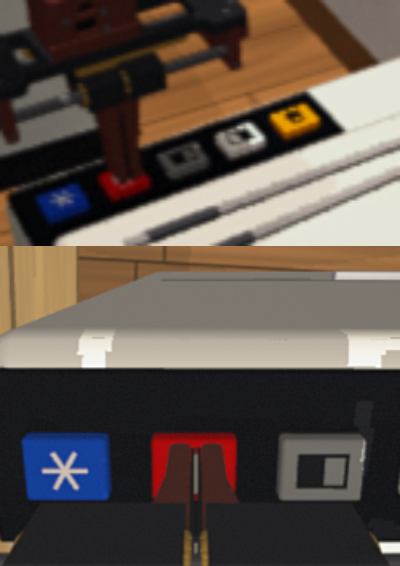

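The fingers are centred on red, and the other keys are up. Pressing.

Emit:
{"method": "servo_tool", "body": {"steps": [[[0,0,-0.001],[0,0,0],-1],[[0,0,-0.001],[0,0,0],-1],[[0,0,-0.001],[0,0,0],-1],[[0,0,-0.001],[0,0,0],-1],[[0,0,-0.001],[0,0,0],-1],[[0,0,-0.001],[0,0,0],-1],[[0,0,0],[0,0,0],-1],[[0,0,0],[0,0,0],-1]]}}

```text
t: 11.42
ee_pos: [527.3, 111.7, 102.9]
orientation: [2.16, 2.281, 0.001]
ft_force: [-0.6, -0.7, 2.8]
width: 0.5
grasp_force: 1.7
```

Emit:
{"method": "servo_tool", "body": {"steps": [[[0,0,-0.001],[0,0,0],-1],[[0,0,0],[0,0,0],-1],[[0,0,0],[0,0,0],-1],[[0,0,0],[0,0,0],-1],[[0,0,0],[0,0,0],-1],[[0,0,0],[0,0,0],-1],[[0,0,0],[0,0,0],-1],[[0,0,0],[0,0,0],-1]]}}

```text
t: 12.08
ee_pos: [527.2, 111.8, 101.7]
orientation: [2.16, 2.281, 0.0]
ft_force: [0.4, -1.2, 4.7]
width: 0.5
grasp_force: 2.2
```

Red is pressed at about 4.7 N. Lifting and going back to amber.

Emit:
{"method": "servo_tool", "body": {"steps": [[[0,0,0.002],[0,0,0],-1],[[0,0,0.005],[0,0,0],-1],[[0,0,0.008],[0,0,0],-1],[[0,0,0.005],[0,0,0],-1],[[0,0,0],[0,0,0],-1],[[0,0,0],[0,0,0],-1],[[0.01,0.0005,0],[0,0,0],-1],[[0.02,0.0011,0],[0,0,0],-1]]}}

```text
t: 12.75
ee_pos: [555.7, 113.2, 121.3]
orientation: [-2.158, -2.281, 0.003]
ft_force: [0.8, -0.9, 0.3]
width: 0.6
grasp_force: 0.0
```

Emit:
{"method": "servo_tool", "body": {"steps": [[[0.025,0.0014,0],[0,0,0],-1],[[0.025,0.0014,0],[0,0,0],-1],[[0.025,0.0014,0],[0,0,0],-1],[[0.02,0.001,0],[0,0,0],-1],[[0.012,0.0005,0],[0,0,0],-1],[[0,0,0],[0,0,0],-1],[[0,0,-0.005],[0,0,0],-1],[[0,0,-0.005],[0,0,0],-1]]}}

```text
t: 13.42
ee_pos: [663.2, 118.9, 110.9]
orientation: [-2.159, -2.281, 0.001]
ft_force: [-0.1, -0.0, -0.1]
width: 0.8
grasp_force: 0.0
```

Emit:
{"method": "servo_tool", "body": {"steps": [[[0,0,-0.002],[0,0,0],-1],[[0,0,-0.001],[0,0,0],-1],[[0,0,0],[0,0,0],-1],[[0,0,0],[0,0,0],-1],[[0,0,0],[0,0,0],-1],[[0,0,0],[0,0,0],-1],[[0,0,0],[0,0,0],-1],[[0,0,0],[0,0,0],-1]]}}

```text
t: 14.08
ee_pos: [664.1, 119.1, 108.9]
orientation: [2.16, 2.281, 0.0]
ft_force: [-0.2, -0.5, -0.3]
width: 0.4
grasp_force: 0.0
```

The tool is back at the same TCP position as the first amber press (664.1, 119.1).

Emit:
{"method": "servo_tool", "body": {"steps": [[[0,0,-0.001],[0,0,0],-1],[[0,0,-0.001],[0,0,0],-1],[[0,0,-0.001],[0,0,0],-1],[[0,0,-0.001],[0,0,0],-1],[[0,0,-0.001],[0,0,0],-1],[[0,0,-0.001],[0,0,0],-1],[[0,0,0],[0,0,0],-1],[[0,0,0],[0,0,0],-1]]}}

```text
t: 14.75
ee_pos: [664.0, 119.0, 102.8]
orientation: [-2.16, -2.282, 0.0]
ft_force: [-1.0, -0.4, 3.5]
width: 0.3
grasp_force: 1.7
```

Emit:
{"method": "servo_tool", "body": {"steps": [[[0,0,-0.001],[0,0,0],-1],[[0,0,0],[0,0,0],-1],[[0,0,0],[0,0,0],-1],[[0,0,0],[0,0,0],-1],[[0,0,0],[0,0,0],-1],[[0,0,0],[0,0,0],-1],[[0,0,0],[0,0,0],-1],[[0,0,0],[0,0,0],-1]]}}

```text
t: 15.42
ee_pos: [664.0, 119.0, 101.7]
orientation: [-2.16, -2.281, 0.0]
ft_force: [-2.1, 0.1, 4.7]
width: 0.8
grasp_force: 2.3
```

Emit:
{"method": "servo_tool", "body": {"steps": [[[0,0,0.002],[0,0,0],-1],[[0,0,0.005],[0,0,0],-1],[[0,0,0.01],[0,0,0],-1],[[0,0,0.02],[0,0,0],-1],[[0,0,0.03],[0,0,0],-1],[[0,0,0.03],[0,0,0],-1],[[0,0,0.03],[0,0,0],-1],[[0,0,0.02],[0,0,0],-1]]}}

```text
t: 16.08
ee_pos: [665.0, 119.2, 252.6]
orientation: [2.158, 2.28, 0.005]
ft_force: [1.1, -0.3, 0.2]
width: 0.3
grasp_force: 0.0
```

Emit:
{"method": "servo_tool", "body": {"steps": [[[-0.02,0,0.02],[0,0,0],-1],[[-0.02,0,0.02],[0,0,0],-1],[[-0.02,0,0.01],[0,0,0],-1],[[-0.02,0,0],[0,0,0],-1],[[-0.01,0,0],[0,0,0],-1],[[0,0,0],[0,0,0],-1],[[0,0,0],[0,0,0],-1],[[0,0,0],[0,0,0],-1]]}}

```text
t: 16.75
ee_pos: [574.8, 119.0, 298.5]
orientation: [2.16, 2.281, 0.0]
ft_force: [-0.5, 0.1, -0.6]
width: 0.7
grasp_force: 0.0
```

Run:
```python
from keys import *
g=np.hstack([cv2.resize(cam(n)["color"],(400,300)) for n in("side","wrist")]);cv2.imwrite("pics/e.png",g)
S=cam("side")["color"].astype(int);A=cv2.imread("pics/side0.png").astype(int)
d=np.abs(S-A).max(2)>60;d[:,:0]=0;v,u=np.nonzero(d);print("lid area changed px",d[190:330,200:400].sum())
```

```text
lid area changed px 0
```

View pics/e.png

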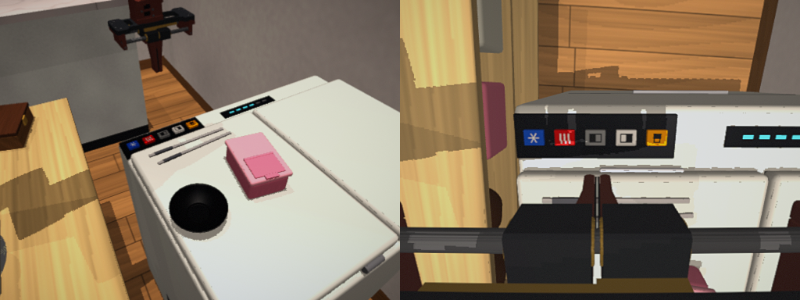

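The hand is clear about 195 mm above the panel, all five keys are up, and the loose items are unmoved. Handing in.

```bash
python3 -c "from workcell import close_job; print(close_job())"
```

```text
the job is handed in; nothing more can be done
None
```

The job is handed in: I pressed amber, white, red and amber in order at about 5 N each, each key released before the next; the grey and blue keys and the loose items were not touched, and the hand finished clear of the fridge.

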